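# Make up the job trays for two screen prints

## Robot

A 6-joint arm with a two-finger parallel gripper is mounted at the origin on the work surface. World frame = base frame: x ahead of the robot, y to its left, z up, the work surface at z = 0. Lengths are in m, angles in degrees, forces in N, time in s.
With the tool pointing down it reaches from about 0.3 to 0.75 m from the base axis. Payload 8.5 kg.
Tool frame: the origin (TCP) lies at the very end of the fingers, on their centre line; the grasp point (between the pads) lies 19 mm behind it; z points along the fingers, y is the line along which they close (so a half turn about z gives the same grasp; the last joint's range is limited). The gripper opens to 85 mm and grips with 20 to 120 N. Pads are 22 mm wide; open, the fingers measure 114 mm over their backs; the gripper's body (76 mm by 85 mm) begins 54 mm behind the grasp point. The pads swing forward as they close: fully open they stand 13 mm farther back than shut.
Start: joints at [-87.279, 21.807, 74.336, -0, 83.858, -12.336], TCP at [0.143, -0.531, 0.231] pointing down, gripper open.
Joint ranges: [-178.18, 178.18], [-50.72, 133.34], [12.68, 142.11], [-81.47, 261.47], [9.98, 163.14], [-165.26, 165.26]. Speed limits (degrees/s): [136.94, 136.94, 180, 180, 180, 180].

## Interface

Orientations are given as a 3x3 rotation matrix whose columns are the frame's x, y, z axes.
In Python, from rig import env, optics, spotter gives the robot as it stands.
- The arm moves only by the shell command python3 -m crank 'ROWS' [FORCE]. ROWS is JSON, one flat list of numbers, 5 for each row, row after row: the finger opening in cm, from 0 to 8.54, then the shift along the tool's x, y, z in cm, then the turn about the tool's z in rad. A call has exactly 8 rows; each row shifts and turns the commanded pose from where the row before left it, along the tool's axes as they then stand; what a row does not reach is not made up. A row lasts 1/12 s, in which the tool goes at most 41.7 mm and 7.16 degrees, less where a joint would pass 70% of its speed; a pose out of reach is approached as far as the arm can. A call is refused whole if a number of a shift passes 4.17 or a number of a turn 0.125, either way. A call with a gripper value outside its range is refused whole. The fingers move at their own pace and stop on an object; FORCE is the grip in N (left out, the last holds). Time passes only in rows, so rows that do not move let the fingers close, or fill a call up. It gives the time, the measured TCP pose, the force, the opening and the grip force at its end, in the units of the state.
- env.observe(): the state, without advancing time (a new reading comes with each control period).
- optics.get_image(name): name is "scene" or "top"; returns a dict with "color" (400x640x3 uint8, red, green, blue), "intrinsics" (3x3 intrinsics, pixels), "pose" (4x4, takes a point from camera to world coordinates). Camera axes: x right, y up, looking along -z (the intrinsics and any distortion apply to the point x, -y, -z); pixel columns grow to the right and rows downward; lengths in m; the calibration is good to about 2 mm. A picture is of the moment at which its call begins. There is no depth.
- env.close_job(): hands the job in; it is judged then, once.
Trained networks look in a picture, given as the dict that the camera call returned (one of the last four; its "shot" number tells which), for a name from the list of things; names that differ only in an ending like _2 or _b are one class to them, and where a whole thing is asked for, a point or a joint stands for the part that bears it (a point fixed in the world has none). Each returns a list of dicts, best first, with "score" (0 to 1); they miss things now and then, are a little off and sometimes report something else, mostly with a low value. They report only what shows in the picture. A call takes as long as a camera call. They do not tell look-alikes from the thing itself.
- spotter.look_for(picture, query): "at" ([column, row] as shares, 0 to 1, of the picture: columns of its width, rows of its height, amid what is visible of it).
The state is a dict: "time_s": time; "q": joint angles; "qvel": joint speeds; "joint_efforts": joint torques, N m; "position": TCP position; "tool_rot": TCP orientation; "ft_force": force on the tool from outside, world axes, zero at the start; "wrist_torque": the same for the moment, N m; "grip_width": finger opening in m; "gripper_force": force on a finger pad.
Only numpy, scipy, OpenCV 4.12 (cv2) and the standard library are available. Lean on these libraries where they do the work, as an engineer would, in place of code of your own. Each camera call takes 0.05 s, during which the arm holds its last target. There are 200 camera calls.

## Task

Make up the two job trays for the press. The long tray, for the chest print, gets the long squeegee, the middle-sized white pot and the star knob; the short tray, for the neck-label print, gets the short squeegee and the smallest white pot. Stand each squeegee blade up in the tray's long bay, and each pot (lid up) and the knob (stud up) flat in a cell of its own; leave the largest white pot and the clamping lever standing where they are.

Things in the scene. Friction and masses are not known exactly. Their poses are not given: they have to be found in the camera images.
- tray_long: The longer of two grey trays, fixed, 208 mm (its y) by 156 mm (x). Origin: centre of underside, z up; at yaw 0 x points away from the robot, y to its left. Floor at z 3, ribs to z 9, rim to z 13 mm (4 mm thick). Long squeegee bay on the +x side, 200 (y) by 60 (x) mm, centred at x +44, y 0 mm. Two cells on the -x side, each 84 (x) by 98 (y) mm, centred at x -32, y +51 and -51 mm. Both are used, either way round.
- tray_short: The shorter of two grey trays, fixed, 144 mm (its y) by 138 mm (x). Origin: centre of underside, z up; at yaw 0 x points away from the robot, y to its left. Floor at z 3, ribs to z 9, rim to z 13 mm (4 mm thick). Long squeegee bay on the +x side, 136 (y) by 60 (x) mm, centred at x +35, y 0 mm. Two cells on the -x side, each 66 (x) by 66 (y) mm, centred at x -32, y +35 and -35 mm. Use either.
- squeegee_long: The longer squeegee: aluminium handle 170 mm long, black rubber blade. Stands blade up on the flat back of its handle, 64 mm high: handle 30 mm thick with upright sides to 32 mm height, neck 19 mm thick to 45 mm, blade 8 mm thick above. Origin: centre of underside; x along its length (ends alike), y across, z up. 220 g.
- squeegee_short: The shorter squeegee: aluminium handle 104 mm long, black rubber blade. Stands blade up on the flat back of its handle, 64 mm high: handle 30 mm thick with upright sides to 32 mm height, neck 19 mm thick to 45 mm, blade 8 mm thick above. Origin: centre of underside; x along its length (ends alike), y across, z up. 140 g.
- pot_middle: The middle-sized of three plain white round pots with closed white lids: 56 mm diameter, 60 mm high, upright. Origin: centre of underside; z up. About 170 g, more or less full. 
- pot_small: The smallest of three plain white round pots with closed white lids: 40 mm diameter, 48 mm high, upright. Origin: centre of underside; z up. About 70 g, more or less full. 
- star_knob: Black plastic five-lobed star knob lying on its flat face with its stud up: lobed head 54 mm across and 18 mm high, round hub 24 mm in diameter from 18 to 34 mm height (a good place to grip), bare steel threaded stud 10 mm in diameter from 34 to 58 mm. Origin: centre of its underside; z up along the stud. 70 g.
- pot_large: The largest of three plain white round pots with closed white lids: 78 mm diameter, 70 mm high, upright. Origin: centre of underside; z up. About 360 g, more or less full. Stays in the stock: not to be shifted more than 25 mm, nor knocked over.
- clamp_lever: Black ratchet clamping lever lying on the bench: hub 24 mm in diameter and 30 mm high with a steel stud up to 58 mm, and one arm 17 mm thick reaching 82 mm from the hub's axis along its x. Origin: centre of the hub's underside; z up. Stays in the stock: not to be shifted more than 25 mm, nor knocked over.
Not all that is in view belongs to the job. Leave any pink look-alike of the star_knob alone. Leave any yellow look-alike of the squeegee_long alone.

How it is judged:
By the outcome, as a careful person would: the job done as asked, in the order asked, and still so for the second after the job is handed in, with the robot touching nothing.
It also fails if it takes over 128 s, if anything falls off the work surface, if the arm or the gripper's body presses on something with over 40 N, if the wrist force passes 120 N, or if a joint passes its speed limit or range.

## Working session

There is one attempt and no reset: what is moved stays moved. The work goes in short steps, Python scripts to look and compute and a shell command to move; the robot and the scene stay as the last step left them, time stands still between calls to the robot, and variables do not carry over. Pictures are saved under pics/ and viewed, at most 14 in all, crops included, and the job is handed in when it is done.

```bash
mkdir -p pics; ls
cat > h.py <<'E'
import numpy as np, cv2
from rig import env, optics, spotter
def px2w(im,u,v,z):
    K=np.array(im["intrinsics"]);T=np.array(im["pose"])
    d=T[:3,:3]@np.array([(u-K[0,2])/K[0,0],-(v-K[1,2])/K[1,1],-1]);o=T[:3,3]
    return o+d*(z-o[2])/d[2]
def w2px(im,p):
    K=np.array(im["intrinsics"]);T=np.array(im["pose"])
    c=T[:3,:3].T@(np.array(p)-T[:3,3]); return K[0,2]-K[0,0]*c[0]/c[2], K[1,2]+K[1,1]*c[1]/c[2]
def save(im,n,box=None,s=1):
    c=im["color"][:,:,::-1]
    if box: c=c[box[1]:box[3],box[0]:box[2]]
    cv2.imwrite("pics/"+n+".png",cv2.resize(np.ascontiguousarray(c),None,fx=s,fy=s,interpolation=cv2.INTER_CUBIC))
E
python3 - <<'E'
from h import *
t=optics.get_image("top");s=optics.get_image("scene")
save(t,"top0",s=1.25);save(s,"scene0",s=1.25)
print({k:t[k] for k in t if k!="color"});print(s["pose"],s["intrinsics"])
for n in "tray_long tray_short squeegee_long squeegee_short pot_middle pot_small star_knob pot_large clamp_lever".split():
    for im,nm in((t,"top"),(s,"scene")):
        print(n,nm,[(round(r["score"],2),[round(r["at"][0]*640),round(r["at"][1]*400)]) for r in spotter.look_for(im,n)[:4]])
o=env.observe();print(o)
E
```

```text
pics
{'intrinsics': array([[508.19717765,   0.        , 321.65712599],
       [  0.        , 508.19717765, 199.02863886],
       [  0.        ,   0.        ,   1.        ]]), 'pose': array([[-1.63598826e-03,  9.96338857e-01, -8.54763474e-02,
         3.17384730e-01],
       [-9.99980683e-01, -1.11741383e-03,  6.11436793e-03,
        -1.07626083e-02],
       [ 5.99646990e-03,  8.54846993e-02,  9.96321438e-01,
         1.62076163e+00],
       [ 0.00000000e+00,  0.00000000e+00,  0.00000000e+00,
         1.00000000e+00]]), 'shot': 1}
[[-0.4080344  -0.51541179  0.75356395  1.50732084]
 [ 0.91296154 -0.23308858  0.3349193   0.4534426 ]
 [ 0.00302579  0.8246335   0.56565929  0.82668136]
 [ 0.          0.          0.          1.        ]] [[463.15802557   0.         319.69124927]
 [  0.         463.15802557 199.43829594]
 [  0.           0.           1.        ]]
tray_long top [(0.65, [364, 197])]
tray_long scene [(0.73, [276, 196]), (0.16, [212, 210])]
tray_short top [(0.86, [269, 193]), (0.53, [359, 133])]
tray_short scene []
squeegee_long top [(0.84, [443, 273]), (0.76, [438, 212])]
squee
[... 654 characters left out ...]
4479e+01, -1.23356147e+01]), 'qvel': array([ 0.07726174,  0.05904656, -0.00923743, -0.03430308,  0.00867004,
       -0.00403552]), 'joint_efforts': array([ 3.14074605e-03, -4.48323333e+01, -2.31464785e+01,  1.26256523e-04,
        6.42486684e-04, -2.18385890e-05]), 'position': array([ 0.14287442, -0.53107003,  0.23130711]), 'tool_rot': array([[ 9.65668269e-01,  2.59778357e-01, -6.69192218e-06],
       [ 2.59778357e-01, -9.65668264e-01,  9.41515934e-05],
       [ 1.79963694e-05, -9.26576228e-05, -9.99999996e-01]]), 'ft_force': array([-0.23396344,  0.24351809,  0.62120753]), 'wrist_torque': array([ 0.03931802,  0.01093275, -0.04896603]), 'gripper_force': 0.0, 'grip_width': 0.08556131084690738}
```

View pics/top0.png

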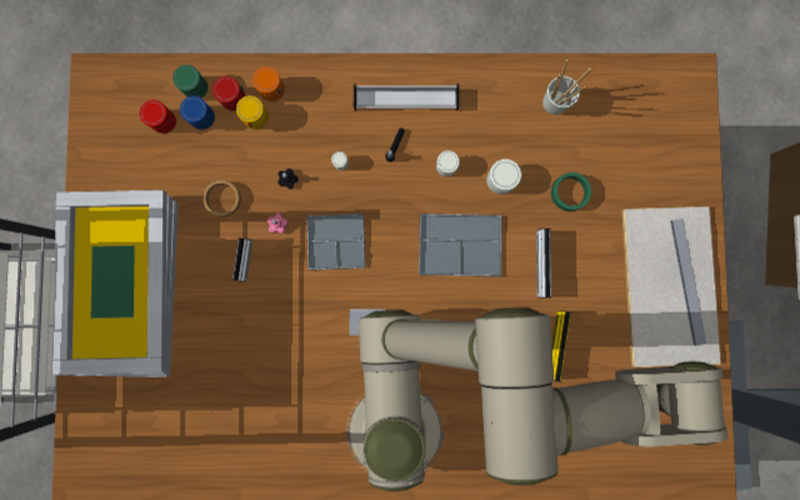

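View pics/scene0.png

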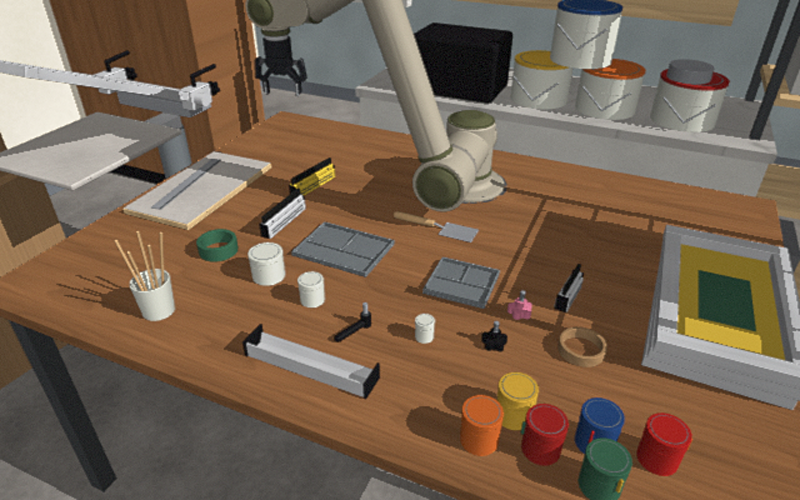

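The top view has +x up and -y right. In shown pixels (1.25×), the short tray is at (337,242), the long tray at (461,245), and the pots are at (340,160), (448,162) and (505,176). The black knob is at (288,178), the long squeegee at (543,263) and the short one at (242,259). The yellow squeegee and pink knob are decoys. Next I'll zoom in to measure.

Run:
```python
from h import *
t=optics.get_image("top");s=optics.get_image("scene")
np.savez("shot.npz",t=t["color"],s=s["color"])
save(t,"topc",(180,90,460,250),2.85)
im=t["color"].astype(int);hsv=cv2.cvtColor(t["color"],cv2.COLOR_RGB2HSV)
def blob(mask,box,z,n):
    m=np.zeros_like(mask,np.uint8);m[box[1]:box[3],box[0]:box[2]]=mask[box[1]:box[3],box[0]:box[2]]
    k,l,st,c=cv2.connectedComponentsWithStats(m)
    i=1+np.argmax(st[1:,4]); pts=np.argwhere(l==i)[:,::-1].astype(np.float32)
    r=cv2.minAreaRect(pts); w=px2w(t,r[0][0],r[0][1],z)
    bx=cv2.boxPoints(r);W=np.array([px2w(t,*p,z)[:2] for p in bx])
    e=[W[1]-W[0],W[2]-W[1]];L=[np.linalg.norm(v) for v in e];j=int(np.argmax(L))
    print(n,"n",len(pts),"px",np.round(r[0],1),"w",np.round(w[:2],4),"LxW",np.round(sorted(L),4),"ang",round(np.degrees(np.arctan2(e[j][1],e[j][0]))%180,1),"cent",np.round(px2w(t,*pts.mean(0),z)[:2],4))
white=((im.min(2)>150)&(hsv[...,1]<40))
grey=(hsv[...,0]>90)&(hsv[...,0]<125)&(hsv[...,1]>15)&(hsv[...,1]<90)&(im.max(2)<190)
dark=(im.max(2)<55)
blob(white,(255,115,290,142),.048,"small");blob(white,(340,115,375,142),.060,"mid");blob(white,(385,120,420,158),.070,"large")
blob(grey,(240,165,300,222),.013,"trayS");blob(grey,(325,165,410,226),.013,"trayL")
blob(dark,(215,130,245,155),.018,"knob")
blob(dark|white|(hsv[...,1]<50),(180,185,205,230),.032,"sqS");blob(dark|white|(hsv[...,1]<50),(424,178,446,242),.032,"sqL")
blob(dark,(180,185,205,230),.064,"sqSdark");blob(dark,(424,178,446,242),.064,"sqLdark")
```

```text
small n 113 px [271.  127.5] w [0.6781 0.1384] LxW [0.0314 0.0351] ang 0.3 cent [0.6787 0.1385]
mid n 250 px [357.5 129. ] w [ 0.6705 -0.1326] LxW [0.0507 0.0531] ang 90.0 cent [ 0.6701 -0.1334]
large n 510 px [403.3 139.3] w [ 0.6357 -0.2734] LxW [0.0764 0.0789] ang 75.7 cent [ 0.6347 -0.2727]
trayS n 1834 px [268.6 193.1] w [0.4743 0.148 ] LxW [0.1338 0.1401] ang 92.2 cent [0.4746 0.1478]
trayL n 3027 px [367.8 195.7] w [ 0.4659 -0.1674] LxW [0.1511 0.2062] ang 88.7 cent [ 0.4662 -0.1682]
knob n 157 px [229.5 142.5] w [0.6363 0.2733] LxW [0.0451 0.0504] ang 44.9 cent [0.6354 0.2715]
sqS n 378 px [193.5 207.4] w [0.4278 0.3805] LxW [0.0353 0.1048] ang 172.7 cent [0.4275 0.3805]
sqL n 587 px [434.6 210. ] w [ 0.4187 -0.3747] LxW [0.0335 0.1701] ang 0.3 cent [ 0.418  -0.3747]
sqSdark n 125 px [190.5 207. ] w [0.4269 0.382 ] LxW [0.0119 0.1001] ang 172.7 cent [0.4261 0.3818]
sqLdark n 150 px [437.5 210. ] w [ 0.4167 -0.3763] LxW [0.0093 0.1663] ang 178.8 cent [ 0.4189 -0.3763]
```

View pics/topc.png

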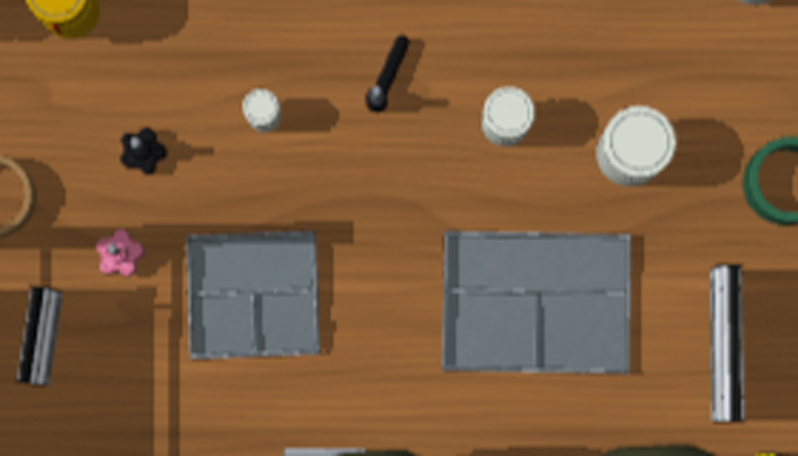

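The crop confirms the sizes and poses: trays ~0–2° yaw with bays on +x, squeegees along x, pots and knob upright. I'll approach the long squeegee first.

```bash
python3 -m crank '[8.5,0,0,0,0.0877, 8.5,0,0,0,0.0877, 8.5,0,0,0,0.0877, 8.5,3.44,-1.96,0,0, 8.5,3.44,-1.96,0,0, 8.5,3.44,-1.96,0,0, 8.5,3.44,-1.96,0,0, 8.5,3.44,-1.96,0,0]' 30
python3 -m crank '[6,3.44,-1.96,0,0, 6,3.44,-1.96,0,0, 6,3.44,-1.96,0,0, 6,0,0,3,0, 6,0,0,3,0, 6,0,0,3,0, 6,0,0,0,0, 6,0,0,0,0]'
```

```text
time_s: 1.77
position: [0.3163, -0.432, 0.2315]
tool_rot: [[1.0, -0.001, 0.0], [-0.001, -1.0, -0.0], [0.0, 0.0, -1.0]]
ft_force: [-0.2, -0.3, 0.0]
grip_width: 0.0847
gripper_force: 0.0
time_s: 2.43
position: [0.418, -0.3742, 0.1411]
tool_rot: [[1.0, -0.0, -0.001], [-0.0, -1.0, 0.002], [-0.001, -0.002, -1.0]]
ft_force: [0.4, -0.4, 0.9]
grip_width: 0.0596
gripper_force: 0.0
```

```bash
python3 -m crank '[6,0,0,3,0, 6,0,0,3,0, 6,0,0,3,0, 6,0,0,2,0, 6,0,0,1.5,0, 6,0,0,0.5,0, 6,0,0,0,0, 6,0,0,0,0]' 30
python3 -m crank '[2,0,0,0,0, 2,0,0,0,0, 2,0,0,0,0, 2,0,0,0,0, 2,0,0,0,0, 2,0,0,0,0, 2,0,0,0,0, 2,0,0,0,0]' 30
```

```text
time_s: 3.1
position: [0.4188, -0.3755, 0.0131]
tool_rot: [[1.0, -0.0, 0.002], [-0.0, -1.0, -0.002], [0.002, 0.002, -1.0]]
ft_force: [-0.6, 0.0, 0.4]
grip_width: 0.0599
gripper_force: 0.0
time_s: 3.77
position: [0.4186, -0.3752, 0.0127]
tool_rot: [[1.0, -0.0, 0.002], [-0.0, -1.0, -0.002], [0.002, 0.002, -1.0]]
ft_force: [-1.1, -1.4, 6.4]
grip_width: 0.0292
gripper_force: 30.4
```

```bash
python3 -m crank '[2,0,0,-3,0, 2,0,0,-3,0, 2,0,0,-3,0, 2,0,0,-3,-0.119, 2,0,0,0,-0.119, 2,0,0,0,-0.119, 2,0,0,0,-0.119, 2,0,0,0,-0.119]' 30
python3 -m crank '[2,0,0,0,-0.119, 2,0,0,0,-0.119, 2,0,0,0,-0.119, 2,0,0,0,-0.119, 2,0,0,0,-0.119, 2,0,0,0,-0.119, 2,0,0,0,-0.119, 2,0,0,0,-0.120]'
python3 -m crank '[2,3,1.2,0,0, 2,3,1.2,0,0, 2,3,1.2,0,0, 2,3,1.2,0,0, 2,3,1.2,0,0, 2,3,1.2,0,0, 2,2.8,1.1,0,0, 2,0,0,0,0]'
```

```text
time_s: 4.43
position: [0.418, -0.3741, 0.1317]
tool_rot: [[0.825, 0.565, 0.0], [0.565, -0.825, -0.0], [0.0, 0.0, -1.0]]
ft_force: [0.5, 0.8, -2.1]
grip_width: 0.0296
gripper_force: 31.1
time_s: 5.1
position: [0.418, -0.3741, 0.1315]
tool_rot: [[0.017, 1.0, -0.0], [1.0, -0.017, 0.0], [0.0, -0.0, -1.0]]
ft_force: [0.2, -0.4, -2.3]
grip_width: 0.0289
gripper_force: 31.1
time_s: 5.77
position: [0.5068, -0.1638, 0.1316]
tool_rot: [[0.019, 1.0, 0.0], [1.0, -0.019, 0.002], [0.002, 0.0, -1.0]]
ft_force: [-0.0, 0.4, -2.1]
grip_width: 0.0294
gripper_force: 31.1
```

```bash
python3 -m crank '[2,-0.25,-0.1,2,0, 2,-0.25,0,2,0, 2,0,0,2,0, 2,0,0,2,0, 2,0,0,0,0, 2,0,0,0,0, 2,0,0,0,0, 2,0,0,0,0]' 30
python3 - <<'E'
from h import *
s=optics.get_image("scene");t=optics.get_image("top")
a=cv2.resize(s["color"][100:300,180:480],None,fx=2,fy=2);b=cv2.resize(t["color"][120:260,260:460],(571,400))
save({"color":np.hstack([a[:, :],b])},"p1",s=.68)
E
```

```text
time_s: 6.43
position: [0.5054, -0.1737, 0.0527]
tool_rot: [[0.023, 1.0, 0.002], [1.0, -0.023, -0.001], [-0.001, 0.002, -1.0]]
ft_force: [0.1, -1.0, -1.4]
grip_width: 0.029
gripper_force: 31.0
```

View pics/p1.png

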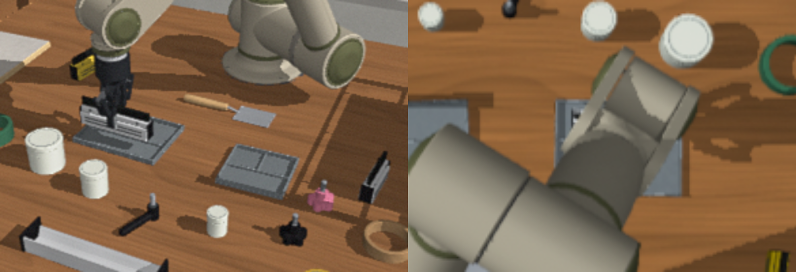

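The squeegee is level, blade up, over the far bay (left panel ~(115,120)). I'll lower and release.

```bash
python3 -m crank '[2,0.3,0,1.5,0, 2,0,0,1,0, 2,0,0,0.7,0, 2,0,0,0.3,0, 2,0,0,0.15,0, 2,0,0,0,0, 2,0,0,0,0, 2,0,0,0,0]' 30
```

```text
time_s: 7.2
position: [0.5045, -0.1702, 0.0157]
tool_rot: [[0.023, 1.0, -0.001], [1.0, -0.023, 0.0], [0.0, -0.001, -1.0]]
ft_force: [-4.5, 2.4, 6.6]
grip_width: 0.0292
gripper_force: 32.4
```

```bash
python3 -m crank '[4.2,0,0,0,0, 4.2,0,0,0,0, 4.2,0,0,0,0, 4.2,0,0,-1,0, 5,0,0,-2,0, 5,0,0,-3,0, 5,0,0,-3,0, 5,0,0,-3,0]' 30
python3 -m crank '[8,0,0,0,0.119, 8,0,0,0,0.119, 8,0,0,0,0.119, 8,0,0,0,0.119, 8,0,0,0,0.119, 8,0,0,0,0.119, 8,0,0,0,0.119, 8,0,0,0,0.119]'
python3 -m crank '[8,0,0,0,0.119, 8,0,0,0,0.119, 8,0,0,0,0.119, 8,0,0,0,0.119, 8,0,0,0,0.119, 8,4.1,0,0,0, 8,4.1,0,0,0, 8,4.1,0,0,0]'
python3 - <<'E'
from h import *
s=optics.get_image("scene");t=optics.get_image("top")
a=cv2.resize(s["color"][100:300,180:480],None,fx=2,fy=2);b=cv2.resize(t["color"][120:260,260:460],(571,400))
save({"color":np.hstack([a[:, :],b])},"p2",s=.68)
E
```

```text
time_s: 7.87
position: [0.5047, -0.1702, 0.1369]
tool_rot: [[0.023, 1.0, 0.0], [1.0, -0.023, -0.0], [-0.0, 0.0, -1.0]]
ft_force: [0.2, 0.2, -0.2]
grip_width: 0.0498
gripper_force: 0.0
time_s: 8.53
position: [0.5049, -0.1704, 0.1356]
tool_rot: [[0.831, 0.556, 0.001], [0.556, -0.831, -0.0], [0.0, 0.001, -1.0]]
ft_force: [-0.1, -0.9, 0.9]
grip_width: 0.0796
gripper_force: 0.0
time_s: 9.2
position: [0.6292, -0.1702, 0.1361]
tool_rot: [[1.0, -0.0, 0.001], [-0.0, -1.0, -0.0], [0.001, 0.0, -1.0]]
ft_force: [0.7, -0.7, 1.3]
grip_width: 0.0801
gripper_force: 0.0
```

View pics/p2.png

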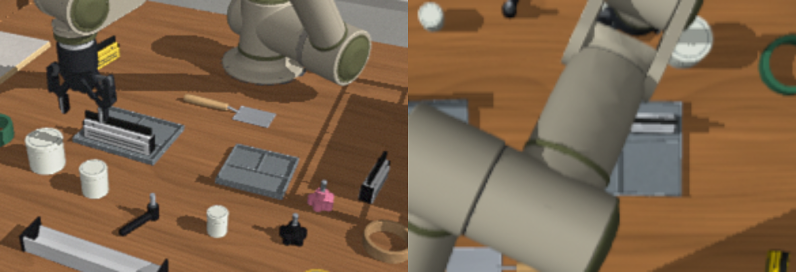

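The long squeegee stands in its bay. On to the middle pot.

```bash
python3 -m crank '[8.2,2.05,-1.85,0,0, 8.2,2.05,-1.85,0,0, 8.2,0,0,3.5,0, 8.2,0,0,3.5,0, 8.2,0,0,3,0, 8.2,0,0,1.4,0, 8.2,0,0,0,0, 8.2,0,0,0,0]' 35
python3 -m crank '[4.5,0,0,0,0, 4.5,0,0,0,0, 4.5,0,0,0,0, 4.5,0,0,0,0, 4.5,0,0,0,0, 4.5,0,0,0,0, 4.5,0,0,0,0, 4.5,0,0,0,0]' 35
```

```text
time_s: 9.97
position: [0.6686, -0.1333, 0.0214]
tool_rot: [[1.0, 0.001, -0.0], [0.001, -1.0, 0.0], [-0.0, -0.0, -1.0]]
ft_force: [0.5, -0.1, -0.1]
grip_width: 0.0821
gripper_force: 0.0
time_s: 10.63
position: [0.6697, -0.1336, 0.0231]
tool_rot: [[1.0, 0.001, 0.003], [0.001, -1.0, -0.001], [0.003, 0.001, -1.0]]
ft_force: [-0.6, -0.4, 7.3]
grip_width: 0.0551
gripper_force: 35.9
```

```bash
python3 -m crank '[4.5,0,0,-3,0, 4.5,0,0,-3,0, 4.5,0,0,-3,0, 4.5,0,0,-3,0, 4.5,-3,1.05,0,0, 4.5,-3,1.05,0,0, 4.5,-3,1.05,0,0, 4.5,-3,1.05,0,0]' 35
python3 -m crank '[4.5,-3,1.05,0,0, 4.5,-3,1.05,0,0, 4.5,-3,1.05,0,0, 4.5,-2.65,1.1,0,0, 4.5,0,0,3,0, 4.5,0,0,3,0, 4.5,0,0,2,0, 4.5,0,0,0,0]'
```

```text
time_s: 11.3
position: [0.5474, -0.1754, 0.1414]
tool_rot: [[1.0, 0.001, 0.001], [0.001, -1.0, -0.0], [0.001, 0.0, -1.0]]
ft_force: [0.8, -1.2, -1.0]
grip_width: 0.0549
gripper_force: 37.8
time_s: 11.97
position: [0.4308, -0.2169, 0.0583]
tool_rot: [[1.0, 0.0, -0.004], [0.0, -1.0, 0.004], [-0.004, -0.004, -1.0]]
ft_force: [-0.6, 0.6, -1.9]
grip_width: 0.0552
gripper_force: 37.8
```

```bash
python3 -m crank '[4.5,0.1,0,1.5,0, 4.5,0,0,1,0, 4.5,0,0,0.7,0, 4.5,0,0,0.3,0, 4.5,0,0,0.15,0, 4.5,0,0,0,0, 4.5,0,0,0,0, 4.5,0,0,0,0]'
```

```text
time_s: 12.63
position: [0.4338, -0.2181, 0.026]
tool_rot: [[1.0, 0.001, 0.001], [0.001, -1.0, -0.001], [0.001, 0.001, -1.0]]
ft_force: [-1.1, 0.7, 6.7]
grip_width: 0.0552
gripper_force: 38.3
```

```bash
python3 -m crank '[8,0,0,0,0, 8,0,0,0,0, 8,0,0,0,0, 8,0,0,-2,0, 8,0,0,-3,0, 8,0,0,-3,0, 8,0,0,-3,0, 8,0,0,-1,0]' 30
python3 -m crank '[6,1.5,-3.7,0,0, 6,1.5,-3.7,0,0, 6,1.5,-3.7,0,0, 6,1.5,-3.7,0,0, 6,1.5,-3.7,0,0, 6,1.5,-3.7,0,0, 6,1.5,-3.7,0,0, 6,1.5,-3.7,0,0]'
python3 - <<'E'
from h import *
s=optics.get_image("scene")
r=spotter.look_for(s,"pot_middle");print([(x["score"],x["at"]) for x in r], w2px(s,(.4338,-.2181,.063)))
save(s,"p3",(180,120,500,300),2.5)
t=optics.get_image("top"); im=t["color"].astype(int)
m=(im.max(2)<55).astype(np.uint8);b=np.zeros_like(m);b[128:158,213:248]=m[128:158,213:248]
k,l,st,c=cv2.connectedComponentsWithStats(b);i=1+np.argmax(st[1:,4]);(cx,cy),rad=cv2.minEnclosingCircle(np.argwhere(l==i)[:,::-1].astype(np.float32))
print(st[i],cx,cy,rad,px2w(t,cx,cy,.014))
for z in(.0,.018,.034,.058):print(z,w2px(s,(.6345,.2715,z)))
E
```

```text
time_s: 13.3
position: [0.4345, -0.2188, 0.1484]
tool_rot: [[1.0, 0.001, 0.005], [0.001, -1.0, -0.004], [0.005, 0.004, -1.0]]
ft_force: [0.2, -0.4, -0.0]
grip_width: 0.08
gripper_force: 0.0
time_s: 13.97
position: [0.5536, 0.0803, 0.1446]
tool_rot: [[1.0, 0.001, 0.0], [0.001, -1.0, -0.0], [0.0, 0.0, -1.0]]
ft_force: [0.4, -0.3, 0.2]
grip_width: 0.0599
gripper_force: 0.0
[(0.72, [0.6219, 0.6867]), (0.68, [0.41, 0.4425])] (np.float64(263.6489694899301), np.float64(174.13695424306377))
[223 135  16  16 157] 229.84616088867188 142.46153259277344 8.171709060668945 [0.63726649 0.27292091 0.014     ]
0.0 (np.float64(392.90939301418206), np.float64(273.4003193980444))
0.018 (np.float64(393.5647136680416), np.float64(268.1951778979242))
0.034 (np.float64(394.15682035198154), np.float64(263.49213816474503))
0.058 (np.float64(395.06240238836915), np.float64(256.299197408791))
```

View pics/p3.png

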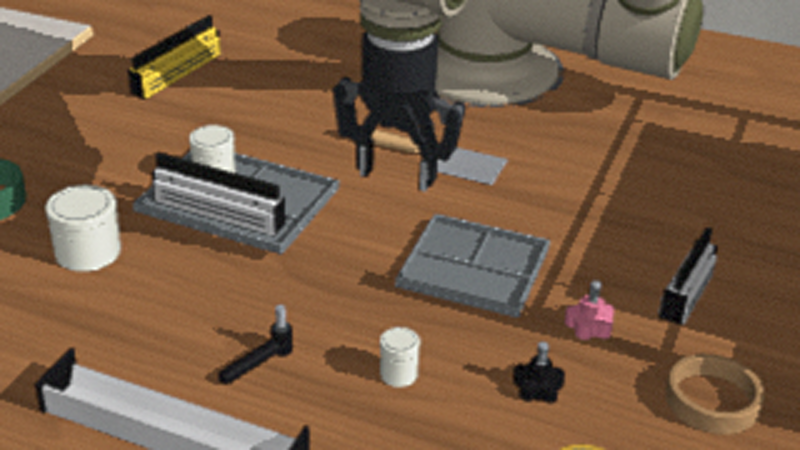

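Middle pot is standing in the -y cell behind the squeegee (crop (212,150)), and the knob's stud tip is at crop (543,345). Next is the knob.

```bash
python3 -m crank '[5.5,1.39,-3.25,0,0, 5.5,1.39,-3.25,0,0, 5.5,1.39,-3.25,0,0, 5.5,1.39,-3.25,0,0, 5.5,1.39,-3.25,0,0, 5.5,1.39,-3.25,0,0, 5.5,0,0,3,0, 5.5,0,0,3,0]' 25
python3 -m crank '[5.5,0,0,3,0, 5.5,0,0,2,0, 5.5,0,0,1,0, 5.5,0,0,0.2,0, 5.5,0,0,0,0, 5.5,0,0,0,0, 5.5,0,0,0,0, 5.5,0,0,0,0]'
python3 - <<'E'
from h import *
s=optics.get_image("scene");save(s,"p4",(360,200,440,290),6)
E
```

```text
time_s: 14.78
position: [0.6378, 0.2739, 0.0849]
tool_rot: [[1.0, 0.002, 0.004], [0.002, -1.0, 0.001], [0.004, -0.001, -1.0]]
ft_force: [0.7, -0.1, -1.1]
grip_width: 0.0547
gripper_force: 0.0
time_s: 15.45
position: [0.637, 0.2733, 0.0238]
tool_rot: [[1.0, 0.001, 0.002], [0.001, -1.0, 0.001], [0.002, -0.001, -1.0]]
ft_force: [0.6, -0.5, -0.4]
grip_width: 0.0551
gripper_force: 0.0
```

View pics/p4.png

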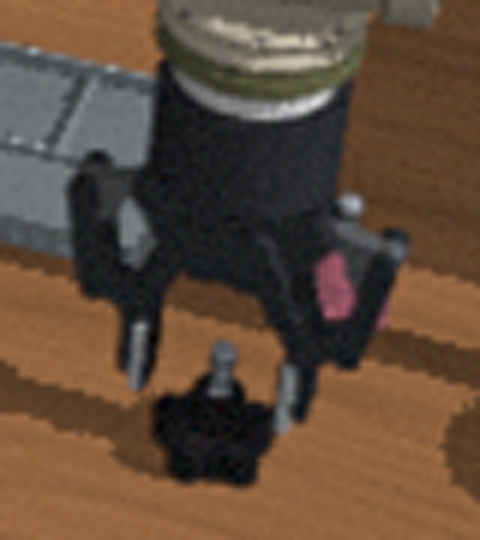

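Fingers straddle the hub, with the stud at (222,360) centred between the tips (140,385) and (285,425). Closing.

```bash
python3 -m crank '[1,0,0,0.05,0, 1,0,0,0,0, 1,0,0,0,0, 1,0,0,0,0, 1,0,0,0,0, 1,0,0,0,0, 1,0,0,0,0, 1,0,0,0,0]' 25
```

```text
time_s: 16.17
position: [0.6365, 0.2734, 0.0222]
tool_rot: [[1.0, 0.001, 0.0], [0.001, -1.0, 0.0], [0.0, -0.0, -1.0]]
ft_force: [-0.6, 0.6, 4.7]
grip_width: 0.0223
gripper_force: 24.7
```

```bash
python3 -m crank '[1,0,0,-2,0, 1,0,0,-3,0, 1,0,0,-3,0, 1,0,0,-3,0, 1,0,0,-1,0, 1,-1.83,3.54,0,0, 1,-1.83,3.54,0,0, 1,-1.83,3.54,0,0]' 25
python3 -m crank '[1,-1.83,3.54,0,0, 1,-1.83,3.54,0,0, 1,-1.83,3.54,0,0, 1,-1.83,3.54,0,0, 1,-1.83,3.54,0,0, 1,-1.83,3.54,0,0, 1,-1.83,3.54,0,0, 1,-1.83,3.54,0,0]'
python3 -m crank '[1,0,0,0,0, 1,0,0,3,0, 1,0,0,3,0, 1,0,0,2,0, 1,0,0,0,0, 1,0,0,0,0, 1,0,0,0,0, 1,0,0,0,0]'
```

```text
time_s: 16.83
position: [0.5802, 0.1661, 0.1405]
tool_rot: [[1.0, 0.002, -0.002], [0.002, -1.0, -0.0], [-0.002, 0.0, -1.0]]
ft_force: [1.7, -0.3, -0.1]
grip_width: 0.0229
gripper_force: 24.7
time_s: 17.5
position: [0.4339, -0.1175, 0.1411]
tool_rot: [[1.0, 0.001, -0.001], [0.001, -1.0, 0.0], [-0.001, -0.0, -1.0]]
ft_force: [0.8, -1.3, -0.5]
grip_width: 0.0226
gripper_force: 24.7
time_s: 18.17
position: [0.4361, -0.1165, 0.0629]
tool_rot: [[1.0, 0.001, 0.002], [0.001, -1.0, -0.001], [0.002, 0.001, -1.0]]
ft_force: [0.9, 0.0, -0.7]
grip_width: 0.0228
gripper_force: 24.7
```

Commanded z is about 0.062 now; floor contact is expected near 0.025.

```bash
python3 -m crank '[1,0,0,1.5,0, 1,0,0,1,0, 1,0,0,0.7,0, 1,0,0,0.3,0, 1,0,0,0.2,0, 1,0,0,0,0, 1,0,0,0,0, 1,0,0,0,0]' 25
```

```text
time_s: 18.83
position: [0.4357, -0.1164, 0.0252]
tool_rot: [[1.0, 0.001, 0.001], [0.001, -1.0, -0.0], [0.001, 0.0, -1.0]]
ft_force: [-0.1, -0.2, -0.1]
grip_width: 0.0225
gripper_force: 24.8
```

```bash
python3 -m crank '[1,0,0,0.1,0, 1,0,0,0,0, 1,0,0,0.1,0, 1,0,0,0,0, 1,0,0,0,0, 1,0,0,0,0, 1,0,0,0,0, 1,0,0,0,0]' 25
```

```text
time_s: 19.5
position: [0.4358, -0.1164, 0.0249]
tool_rot: [[1.0, 0.001, 0.002], [0.001, -1.0, -0.001], [0.002, 0.001, -1.0]]
ft_force: [-5.2, 3.0, 28.3]
grip_width: 0.0226
gripper_force: 27.3
```

```bash
python3 -m crank '[1,0,0,-0.15,0, 5,0,0,0,0, 5,0,0,0,0, 5,0,0,0,0, 5,0,0,-2,0, 5,0,0,-3,0, 5,0,0,-3,0, 5,0,0,-3,0]' 30
python3 -m crank '[6,0,-3.8,0,0, 6,0,-3.8,0,0, 6,0,-3.8,0,0, 6,0,-3.8,0,0, 6,0,-3.8,0,0, 6,0,-3.8,0,0, 6,0,-3.8,0,0, 6,0,-3.8,0,0]'
python3 -m crank '[6,-0.2,-3.8,0,0, 6,-0.2,-3.8,0,0, 6,-0.2,-3.8,0,0, 6,-0.2,-3.8,0,0, 6,0,0,0,0.064, 6,0,0,0,0.064, 6,0,0,0,0, 6,0,0,0,0]'
python3 - <<'E'
from h import *
s=optics.get_image("scene");t=optics.get_image("top");print(env.observe()["position"])
a=cv2.resize(s["color"][120:260,200:480],(800,400));b=cv2.resize(t["color"][160:240,240:420],(800,356))
save({"color":np.vstack([a,b])},"p5",s=.75)
E
```

```text
time_s: 20.17
position: [0.4351, -0.1161, 0.1353]
tool_rot: [[1.0, 0.001, -0.001], [0.001, -1.0, 0.001], [-0.001, -0.001, -1.0]]
ft_force: [0.5, -1.0, -0.7]
grip_width: 0.0503
gripper_force: 0.0
time_s: 20.83
position: [0.4348, 0.1896, 0.1341]
tool_rot: [[1.0, 0.001, -0.0], [0.001, -1.0, -0.0], [-0.0, 0.0, -1.0]]
ft_force: [0.9, -0.6, 0.0]
grip_width: 0.0601
gripper_force: 0.0
time_s: 21.5
position: [0.427, 0.3396, 0.134]
tool_rot: [[0.992, -0.125, -0.001], [-0.125, -0.992, -0.0], [-0.001, 0.0, -1.0]]
ft_force: [1.4, -0.1, 0.6]
grip_width: 0.0601
gripper_force: 0.0
[0.42720305 0.33936212 0.13421116]
```

View pics/p5.png

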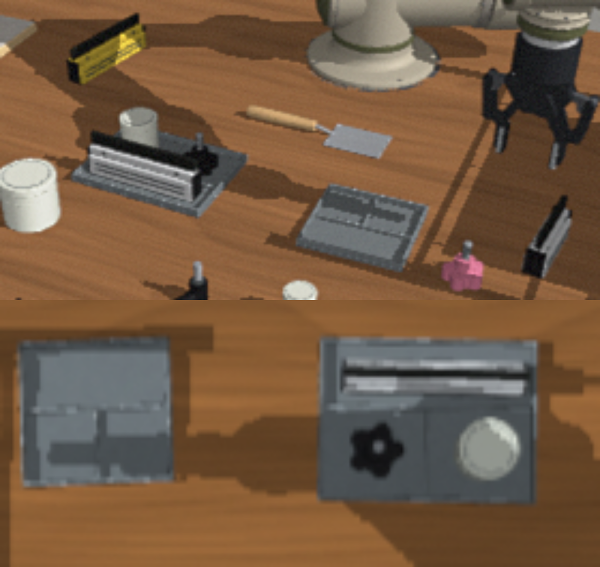

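Long tray is complete: squeegee in the bay at (435,375), knob (375,448) and pot (490,447), each in its own cell. Next the short squeegee.

```bash
python3 -m crank '[6,-0.25,-2,0,0, 6,-0.25,-2.02,0,0, 6,0,0,0,0, 6,0,0,3,0, 6,0,0,3,0, 6,0,0,2,0, 6,0,0,0,0, 6,0,0,0,0]' 30
python3 -m crank '[6,0,0,2.5,0, 6,0,0,1.2,0, 6,0,0,0.5,0, 6,0,0,0,0, 2,0,0,0,0, 2,0,0,0,0, 2,0,0,0,0, 2,0,0,0,0]'
python3 -m crank '[2,0,0,0,0, 2,0,0,0,0, 2,0,0,0,0, 2,0,0,0,0, 2,0,0,0,0, 2,0,0,0,0, 2,0,0,0,0, 2,0,0,0,0]'
```

```text
time_s: 22.27
position: [0.4273, 0.3796, 0.0542]
tool_rot: [[0.992, -0.127, -0.001], [-0.127, -0.992, -0.001], [-0.001, 0.001, -1.0]]
ft_force: [0.3, 0.6, 0.5]
grip_width: 0.0599
gripper_force: 0.0
time_s: 22.93
position: [0.4281, 0.3808, 0.0139]
tool_rot: [[0.992, -0.127, 0.003], [-0.127, -0.992, 0.002], [0.003, -0.002, -1.0]]
ft_force: [0.1, 0.8, 6.9]
grip_width: 0.0293
gripper_force: 30.9
time_s: 23.6
position: [0.4281, 0.3809, 0.0139]
tool_rot: [[0.992, -0.127, 0.003], [-0.127, -0.992, 0.002], [0.003, -0.002, -1.0]]
ft_force: [-0.2, 1.6, 6.5]
grip_width: 0.0293
gripper_force: 30.9
```

```bash
python3 -m crank '[2,0,0,-3,0, 2,0,0,-3,0, 2,0,0,-3,-0.124, 2,0,0,-3,-0.124, 2,0,0,0,-0.124, 2,0,0,0,-0.124, 2,0,0,0,-0.124, 2,0,0,0,-0.124]' 30
python3 -m crank '[2,0,0,0,-0.124, 2,0,0,0,-0.124, 2,0,0,0,-0.124, 2,0,0,0,-0.124, 2,0,0,0,-0.124, 2,0,0,0,-0.124, 2,0,0,0,-0.124, 2,0,0,0,-0.124]'
python3 -m crank '[2,-3.35,0.98,0,0, 2,-3.35,0.98,0,0, 2,-3.35,0.98,0,0, 2,-3.35,0.98,0,0, 2,-3.35,0.98,0,0, 2,-3.35,0.98,0,0, 2,-3.35,0.98,0,0, 2,0,0,0,0]'
python3 -m crank '[2,0,0,0,0, 2,0,0,3,0, 2,0,0,3,0, 2,0,0,2,0, 2,0,0,0,0, 2,0,0,0,0, 2,0,0,0,0, 2,0,0,0,0]'
```

```text
time_s: 24.27
position: [0.4271, 0.3801, 0.1329]
tool_rot: [[0.812, 0.583, 0.0], [0.583, -0.812, 0.0], [0.0, 0.0, -1.0]]
ft_force: [-0.3, -0.1, -1.8]
grip_width: 0.0291
gripper_force: 30.5
time_s: 24.93
position: [0.4271, 0.3801, 0.1327]
tool_rot: [[-0.044, 0.999, 0.0], [0.999, 0.044, -0.0], [-0.0, 0.0, -1.0]]
ft_force: [-0.6, 0.3, -0.8]
grip_width: 0.0293
gripper_force: 30.5
time_s: 25.6
position: [0.5066, 0.1436, 0.1328]
tool_rot: [[-0.033, 0.999, 0.001], [0.999, 0.033, -0.001], [-0.002, 0.001, -1.0]]
ft_force: [1.3, -0.3, -1.2]
grip_width: 0.0294
gripper_force: 30.5
time_s: 26.27
position: [0.5054, 0.149, 0.0539]
tool_rot: [[-0.039, 0.999, 0.003], [0.999, 0.039, 0.0], [0.0, 0.003, -1.0]]
ft_force: [0.1, 0.6, -1.5]
grip_width: 0.0291
gripper_force: 30.4
```

```bash
python3 -m crank '[2,0,0,1.5,0, 2,0,0,1,0, 2,0,0,0.7,0, 2,0,0,0.3,0, 2,0,0,0.15,0, 2,0,0,0,0, 2,0,0,0,0, 2,0,0,0,0]' 30
```

```text
time_s: 26.93
position: [0.5044, 0.1485, 0.0169]
tool_rot: [[-0.038, 0.999, -0.0], [0.999, 0.038, -0.0], [-0.0, -0.0, -1.0]]
ft_force: [-4.7, -0.7, 9.5]
grip_width: 0.029
gripper_force: 31.7
```

```bash
python3 -m crank '[4.2,0,0,0,0, 4.2,0,0,0,0, 4.2,0,0,0,0, 4.2,0,0,-1,0, 5,0,0,-2,0, 5,0,0,-3,0, 5,0,0,-3,0, 5,0,0,-3,0]' 30
python3 -m crank '[7,0,0,0,0.124, 7,0,0,0,0.124, 7,0,0,0,0.124, 7,0,0,0,0.124, 7,0,0,0,0.124, 7,0,0,0,0.124, 7,0,0,0,0.124, 7,0,0,0,0.124]'
python3 -m crank '[7,0,0,0,0.124, 7,0,0,0,0.124, 7,0,0,0,0.124, 7,0,0,0,0.124, 7,0,0,0,0.124, 7,4,0,0,0, 7,4,0,0,0, 7,4,0,0,0]'
python3 -m crank '[7,3.4,0.5,0,0, 7,1.9,0.5,0,0, 7,0,0,0,0, 7,0,0,2,0, 7,0,0,2,0, 7,0,0,0,0, 7,0,0,0,0, 7,0,0,0,0]'
python3 - <<'E'
from h import *
s=optics.get_image("scene");save(s,"p6",(240,140,460,290),3.5);print(env.observe()["position"])
E
```

```text
time_s: 27.6
position: [0.5045, 0.1485, 0.1379]
tool_rot: [[-0.038, 0.999, 0.0], [0.999, 0.038, 0.0], [0.0, 0.0, -1.0]]
ft_force: [0.5, 0.1, 0.1]
grip_width: 0.05
gripper_force: 0.0
time_s: 28.27
position: [0.5047, 0.1485, 0.1366]
tool_rot: [[0.819, 0.573, 0.001], [0.573, -0.819, 0.0], [0.0, 0.0, -1.0]]
ft_force: [0.5, -0.1, -0.2]
grip_width: 0.0699
gripper_force: 0.0
time_s: 28.93
position: [0.6259, 0.1481, 0.1371]
tool_rot: [[1.0, -0.003, 0.001], [-0.003, -1.0, 0.0], [0.001, -0.0, -1.0]]
ft_force: [0.6, 0.7, 0.3]
grip_width: 0.0701
gripper_force: 0.0
time_s: 29.6
position: [0.6779, 0.1381, 0.0975]
tool_rot: [[1.0, -0.003, 0.002], [-0.003, -1.0, 0.0], [0.002, -0.0, -1.0]]
ft_force: [-0.3, 1.2, 0.7]
grip_width: 0.0697
gripper_force: 0.0
[0.67807388 0.13808347 0.09775463]
```

View pics/p6.png

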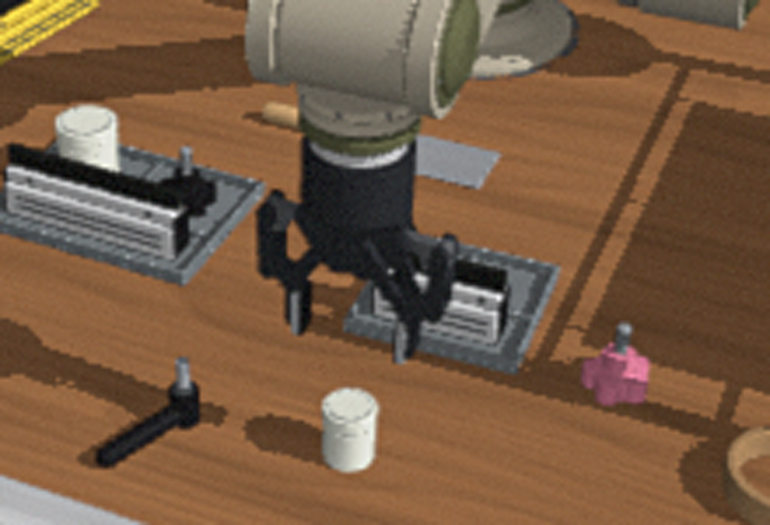

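The short squeegee stands in its bay and the small pot is right below the fingers (350,430). Descend and grip.

```bash
python3 -m crank '[7,0,0,3,0, 7,0,0,3,0, 7,0,0,1.6,0, 7,0,0,0.5,0, 7,0,0,0,0, 7,0,0,0,0, 3,0,0,0,0, 3,0,0,0,0]' 30
python3 -m crank '[3,0,0,0,0, 3,0,0,0,0, 3,0,0,0,0, 3,0,0,0,0, 3,0,0,0,0, 3,0,0,0,0, 3,0,0,0,0, 3,0,0,0,0]'
```

```text
time_s: 30.32
position: [0.6784, 0.138, 0.0166]
tool_rot: [[1.0, -0.003, 0.003], [-0.003, -1.0, 0.0], [0.003, -0.0, -1.0]]
ft_force: [-0.1, 0.1, 0.8]
grip_width: 0.0472
gripper_force: 0.0
time_s: 30.98
position: [0.6784, 0.138, 0.0163]
tool_rot: [[1.0, -0.003, 0.003], [-0.003, -1.0, 0.0], [0.003, -0.0, -1.0]]
ft_force: [0.4, -0.1, 5.9]
grip_width: 0.0389
gripper_force: 29.6
```

```bash
python3 -m crank '[3,0,0,-3,0, 3,0,0,-3,0, 3,0,0,-3,0, 3,0,0,-3,0, 3,0,0,0,0, 3,-3.35,0.37,0,0, 3,-3.35,0.37,0,0, 3,-3.35,0.37,0,0]' 30
python3 -m crank '[3,-3.35,0.37,0,0, 3,-3.35,0.37,0,0, 3,-3.35,0.37,0,0, 3,-3.35,0.37,0,0, 3,0,0,0,0, 3,0,0,3,0, 3,0,0,3,0, 3,0,0,2,0]'
python3 -m crank '[3,0,0,0,0, 3,0,0,1.5,0, 3,0,0,1,0, 3,0,0,0.7,0, 3,0,0,0.3,0, 3,0,0,0.2,0, 3,0,0,0,0, 3,0,0,0,0]'
```

```text
time_s: 31.65
position: [0.5754, 0.127, 0.1342]
tool_rot: [[1.0, -0.003, -0.001], [-0.003, -1.0, 0.0], [-0.001, -0.0, -1.0]]
ft_force: [0.8, -0.8, -0.5]
grip_width: 0.0392
gripper_force: 30.4
time_s: 32.32
position: [0.4427, 0.1128, 0.0532]
tool_rot: [[1.0, -0.003, -0.001], [-0.003, -1.0, 0.0], [-0.001, -0.0, -1.0]]
ft_force: [0.1, 0.3, -0.8]
grip_width: 0.0387
gripper_force: 30.4
time_s: 32.98
position: [0.4438, 0.1129, 0.0193]
tool_rot: [[1.0, -0.003, 0.002], [-0.003, -1.0, -0.0], [0.002, 0.0, -1.0]]
ft_force: [-2.8, 0.8, 9.8]
grip_width: 0.039
gripper_force: 31.1
```

```bash
python3 -m crank '[6.5,0,0,0,0, 6.5,0,0,0,0, 6.5,0,0,0,0, 6.5,0,0,-1,0, 6.5,0,0,-3,0, 6.5,0,0,-3,0, 6.5,0,0,-3,0, 6.5,0,0,-3,0]' 30
python3 -m crank '[6.5,0,-3.5,0,0, 6.5,0,-3.5,0,0, 6.5,0,-3.5,0,0, 6.5,0,-3.5,0,0, 6.5,0,-3.5,0,0, 6.5,0,-3.5,0,0, 6.5,0,-3.5,0,0, 6.5,0,0,0,0]'
python3 - <<'E'
from h import *
s=optics.get_image("scene");t=optics.get_image("top");print(env.observe()["position"])
a=cv2.resize(s["color"][120:280,200:480],(800,457));b=cv2.resize(t["color"][105:245,180:460],(800,400))
save({"color":np.vstack([a,b])},"p7",s=.7)
E
```

```text
time_s: 33.65
position: [0.4428, 0.1128, 0.1495]
tool_rot: [[1.0, -0.003, -0.0], [-0.003, -1.0, 0.0], [-0.0, -0.0, -1.0]]
ft_force: [0.2, 1.3, -0.3]
grip_width: 0.0651
gripper_force: 0.0
time_s: 34.32
position: [0.4432, 0.3626, 0.1477]
tool_rot: [[1.0, 0.001, 0.001], [0.001, -1.0, 0.002], [0.001, -0.002, -1.0]]
ft_force: [-0.7, -0.9, 0.8]
grip_width: 0.0647
gripper_force: 0.0
[0.44341543 0.35861248 0.14748416]
```

View pics/p7.png

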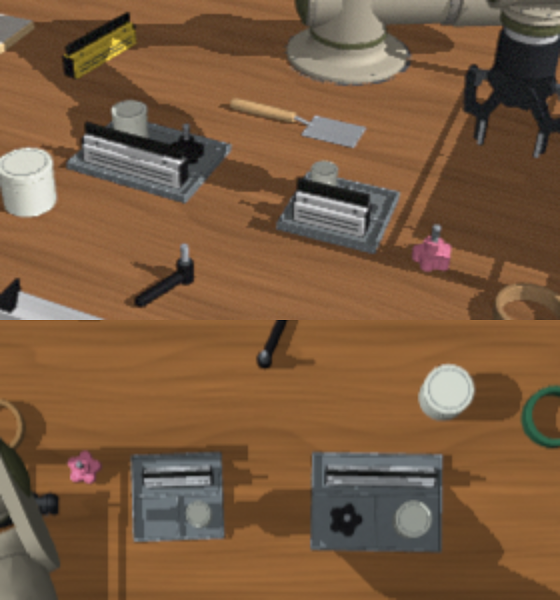

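Both trays are filled: short tray squeegee at (178,477) and pot at (197,514), long tray squeegee (380,477), knob (345,520) and pot (413,518). The large pot, lever and look-alikes are untouched, so I'm handing in.

```bash
python3 -c "
from rig import env
print(env.close_job())"
```

```text
the job is handed in; nothing more can be done
None
```

I filled both job trays as asked and handed the job in at about 34 s of the 128 s allowed; the last pictures showed every part standing in place, and the large pot, clamping lever and look-alikes were left alone.

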